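# Bring the blue board under the bench magnifier

### The job

Get the blue circuit board ready for inspection: first push on an arm of the three-armed board holder with a fingertip and turn it, either way round, until the blue board's arm lines up with the yellow arrow on the base plate, while the magnifier stays parked. Then push the white arm of the magnifier sideways until the lens is centred over the blue board. Push gently, do not pinch the arms, and leave the loose things on the bench where they are.

Things in the scene. Friction and masses are not known exactly. Their poses are not given: they have to be found in the camera images.
- jig: fixed inspection jig: aluminium base plate 120 x 380 x 10 mm flat on the bench, long along its y. Origin: centre of its underside; z up. In its frame (mm): board holder axis at (0, -120); yellow arrow on a black patch, flat on the plate, tip at about (0, 23), pointing to -y at the holder axis; magnifier pivot post at (30, 140), radius 22 at the foot, then 16 or less, 88 high
- holder (a joint): angle of the three-armed board holder about its upright axis (rad). 0 and 6.283 both mean that the blue board's arm points exactly at the yellow arrow (along the jig's +y from the holder's axis); grows counter-clockwise seen from above; starts between 0.8 and 5.48, turns from -0.7 to 7.0 (stops). Light friction, about 0.05 N m: it stays where it is left. The black arms are 120 degrees apart: counter-clockwise from above blue, green, red
- hub (a point): point on the holder's axis at the mid-height of its arms, 41 mm above the bench. The hub is a dark cylinder of radius 24 mm, 62 mm high. Each arm is a straight black bar 12 mm wide, from 34 to 48 mm above the bench, running from the hub out to 92 mm from the axis, and ends in a tray 40 mm wide and 12 mm thick (40 to 52 mm above the bench) from 90 to 140 mm from the axis. Under and between the arms there is only the base plate (10 mm high) or the bench
- blue_board (a point): centre of the blue board's top, 115 mm from the holder's axis and 53 mm above the bench; turns with the holder. Board 42 x 32 mm, lying in the tray of its arm
- green_board (a point): the same for the green board
- red_board (a point): the same for the red board
- mark (a point): fixed point of the jig where the blue board's centre belongs: in line with the yellow arrow, 115 mm from the holder's axis, 53 mm above the bench
- lens (a joint): angle of the magnifier's arm about its upright pivot (rad). 0 means that the lens is centred over mark; grows clockwise seen from above, away from the holder towards the robot's side (the jig's -x); parked at the start between 0.95 and 1.45; moves from -0.35 to 1.9 (stops). Light friction, about 0.05 N m: it stays where it is left
- pivot (a point): point on the magnifier's upright pivot axis, 77 mm above the bench, at the mid-height of its arm. The white arm is a straight bar 14 mm wide, from 70 to 84 mm above the bench, from the pivot out to 101 mm from its axis, with free space beneath it
- lens_center (a point): centre of the round clear lens in its white ring: outside diameter 96 mm, from 72 to 82 mm above the bench, centre 148 mm from the pivot axis; turns with the magnifier's arm
- spool: loose red spool, diameter 48, 30 mm high, standing on the bench; origin under its centre. Leave alone
- cutters: loose side cutters with red handles, about 160 x 60 x 13 mm, lying along its x axis; origin under its middle. Leave alone
- marker: loose white marker pen with black cap, 125 mm long, diameter 19, lying along its x axis; origin under its middle. Leave alone
- tweezers: loose steel tweezers, 120 x 14 x 6 mm, lying along its x axis; origin under its middle. Leave alone
- spare_board: loose small green circuit board, 45 x 32 x 12 mm, with a red connector, lying on the bench; origin under its centre. Leave alone
- mug: loose white mug, diameter 80, 90 mm high, handle at its +y; origin under its centre. Leave alone
- tape: loose yellow roll of tape, diameter 64, 20 mm high, lying flat; origin under its centre. Leave alone
- flux: loose amber bottle, diameter 40, 100 mm high; origin under its centre. Leave alone

How it is judged:
On the way, in this order (a step that is already met when the one before it is completed fails the run):
1. the blue board's arm points at the yellow arrow (within 0.12 rad) and rests, with the magnifier still parked ((value of joint holder between -0.12 and 0.12 rad or value of joint holder between 6.1632 and 6.4032 rad) and velocity of joint holder between -0.05 and 0.05 rad/s and value of joint lens above 0.7 rad), for 0.2 s.
2. the lens is centred over the blue board (within 20 mm) and the holder is still lined up ((value of joint holder between -0.12 and 0.12 rad or value of joint holder between 6.1632 and 6.4032 rad) and horizontal distance between lens_center and blue_board below 0.02 m), for 0.2 s.
At the end, for the whole second after the job is handed in: the blue board's arm points at the yellow arrow within 0.12 rad, the lens centre is within 20 mm, seen from above, of the blue board's centre, and holder and magnifier are at rest (all of step 2 and velocity of joint holder between -0.05 and 0.05 rad/s and velocity of joint lens between -0.05 and 0.05 rad/s); the robot touches nothing.
It fails at once if an arm of the holder or of the magnifier is pinched (fingers on both its sides at once) (((contact force between the fingers and holder_c1 above 1 N or contact force between the fingers and holder_c2 above 1 N) and (contact force between the fingers and holder_c3 above 1 N or contact force between the fingers and holder_c4 above 1 N)) or ((contact force between the fingers and holder_c5 above 1 N or contact force between the fingers and holder_c6 above 1 N) and (contact force between the fingers and holder_c7 above 1 N or contact force between the fingers and holder_c8 above 1 N)) or ((contact force between the fingers and holder_c9 above 1 N or contact force between the fingers and holder_c10 above 1 N) and (contact force between the fingers and holder_c11 above 1 N or contact force between the fingers and holder_c12 above 1 N)) or (contact force between the fingers and lens_c1 above 1 N and contact force between the fingers and lens_c2 above 1 N)).
It fails at once if the jig is pushed harder than 20 N (contact force between any of the fingers, the arm and jig above 20 N).
It fails at once if a loose bystander (solder spool, side cutters, marker pen, tweezers, spare board, mug, tape roll, flux bottle) is moved or lifted by more than 20 mm (distance of any of spool, cutters, marker, tweezers, spare_board, mug, tape, flux from where it was at the start of the episode above 0.02 m).
It also fails if it takes over 64 s, if anything falls off the work surface, if the arm or the gripper's body presses on something with over 40 N, if the wrist force passes 120 N, or if a joint passes its speed limit or range.

### The arm

A 7-joint arm with a two-finger parallel gripper is mounted at the origin on the work surface. World frame = base frame: x ahead of the robot, y to its left, z up, the work surface at z = 0. Lengths are in m, angles in rad, forces in N, time in s.
With the tool pointing down it reaches from about 0.425 to 0.925 m from the base axis. Payload 6.8 kg.
Tool frame: the origin (TCP) lies midway between the tips of the shut fingers; the grasp point (between the pads) lies 19 mm behind it; z points along the fingers, y is the line along which they close (so a half turn about z gives the same grasp; the last joint's range is limited). The gripper opens to 85 mm and grips with 20 to 120 N. Pads are 22 mm wide; open, the fingers measure 114 mm over their backs; the gripper's body (76 mm by 85 mm) begins 54 mm behind the grasp point. The pads swing forward as they close: fully open they stand 13 mm farther back than shut.
Start: joints at [-1.405, 0.477, 0.022, 1.555, -0.011, 1.109, -0.083], TCP at [0.183, 0.65, 0.231] pointing down, gripper open.
Joint ranges: [-2.96, 2.96], [-0.34, 2.1], [-1.41, 1.46], [0.24, 2.44], [-1.37, 4.51], [0.17, 1.92], [-2.96, 2.96]. Speed limits (rad/s): [2.39, 2.39, 3.14, 3.14, 3.14, 3.14, 3.14].

### API

Orientations are given as a unit quaternion [w, x, y, z].
In Python, from station import bot gives the robot as it stands.
- The arm moves only by the tool jog_arm, never from a script. Its argument "rows" is a list of rows, each an object of numbers: "fingers": the finger opening in mm, from 0 to 85.4; "x", "y", "z": the shift along the tool's x, y, z in mm; "ax", "ay", "az": the turn, a rotation vector about the tool's x, y, z in degrees. A call has exactly 8 rows; each row shifts and turns the commanded pose from where the row before left it, along the tool's axes as they then stand; what a row does not reach is not made up. A row lasts 1/10 s, in which the tool goes at most 50 mm and 8.59 degrees, less where a joint would pass 70% of its speed; a pose out of reach is approached as far as the arm can. A call with a gripper value outside its range is refused whole. The fingers move at their own pace and stop on an object; "force" is the grip in N (left out, the last holds). Time passes only in rows, so rows that do not move let the fingers close, or fill a call up. It gives the time, the measured TCP pose, the force, the opening and the grip force at its end, in the units of the state.
- bot.get_obs(): the state, without advancing time (a new reading comes with each control period).
- bot.read_camera(name): name is "scene" or "top"; returns a dict with "pixels" (420x560x3 uint8, red, green, blue), "vertical_fov" (degrees; the focal length in pixels is half the picture's height over the tangent of half this angle, whatever the lens; pixels are square), "cx", "cy" (the principal point, pixels), "world_from_camera" (4x4, takes a point from camera to world coordinates). Camera axes: x right, y down, z forward; pixel columns grow to the right and rows downward; lengths in m; the calibration is good to about 2 mm. A picture is of the moment at which its call begins. There is no depth.
- bot.hand_in(): hands the job in; it is judged then, once.
The state is a dict: "t": time; "q": joint angles; "joint_vel": joint speeds; "joint_torque": joint torques, N m; "eef_pos": TCP position; "tool_rot": TCP orientation; "contact_force": force on the tool from outside, world axes, zero at the start; "torque": the same for the moment, N m; "gripper_width": opening from 0.0 (shut) to 1.0 (fully open); "grasp_force": force on a finger pad.
Only numpy, scipy, OpenCV 4.12 (cv2) and the standard library are available. Lean on these libraries where they do the work, as an engineer would, in place of code of your own. Each camera call takes 0.05 s, during which the arm holds its last target. There are 200 camera calls.

## Working session

There is one attempt and no reset: what is moved stays moved. The work goes in short steps, Python scripts to look and compute and a tool call to move; the robot and the scene stay as the last step left them, time stands still between calls to the robot, and variables do not carry over. Pictures are saved under pics/ and viewed, at most 10 in all, crops included, and the job is handed in when it is done.

Besides the shell and the picture viewer there is one more tool, called after "Request:" by a JSON object that holds its "op" and its "data". jog_arm: Moves the arm, as the interface text tells. Its arguments: {"type":"object","properties":{"rows":{"type":"array","items":{"type":"object","properties":{"fingers":{"type":"number"},"x":{"type":"number"},"y":{"type":"number"},"z":{"type":"number"},"ax":{"type":"number"},"ay":{"type":"number"},"az":{"type":"number"}}}},"force":{"type":"number"}},"required":["rows"]}

```bash
mkdir -p pics
cat > h.py <<'E'
import numpy as np, cv2
from station import bot
def cap(n):
    c=bot.read_camera(n); np.savez(''+n+'.npz',**{k:np.array(v) for k,v in c.items()}); return c
def ld(n): return np.load(''+n+'.npz')
def par(c):
    T=np.array(c['world_from_camera']); f=210/np.tan(np.radians(float(c['vertical_fov']))/2); return T,f
def ray(c,u,v,z):
    T,f=par(c); d=T[:3,:3]@[(u-float(c['cx']))/f,(v-float(c['cy']))/f,1]; o=T[:3,3]; return o+d*(z-o[2])/d[2]
def proj(c,p):
    T,f=par(c); q=T[:3,:3].T@(np.array(p)-T[:3,3]); return q[:2]/q[2]*f+[float(c['cx']),float(c['cy'])]
E
python3 - <<'E'
from h import *
for n in('top','scene'):
    c=cap(n); cv2.imwrite(f'pics/{n}0.png',cv2.resize(c['pixels'][:,:,::-1],(800,600),interpolation=cv2.INTER_CUBIC)); print(n,np.round(c['world_from_camera'],3),c['vertical_fov'],c['cx'],c['cy'])
o=bot.get_obs();print(o['eef_pos'],o['tool_rot'],o['t'])
E
```

```text
top [[ 0.005 -0.989  0.15   0.437]
 [-1.    -0.002  0.021 -0.046]
 [-0.021 -0.15  -0.988  1.145]
 [ 0.     0.     0.     1.   ]] 50.96248349999494 275.86632888082994 207.58901428312228
scene [[ 0.197  0.789 -0.583  1.256]
 [ 0.98  -0.164  0.109 -0.162]
 [-0.009 -0.593 -0.805  1.005]
 [ 0.     0.     0.     1.   ]] 48.690691280820076 278.4825893242514 205.59425763636435
[0.1823998  0.64935418 0.23044365] [-4.64008144e-05  1.36478118e-01  9.90642765e-01 -7.95490270e-04] 0.1
```

View pics/top0.png

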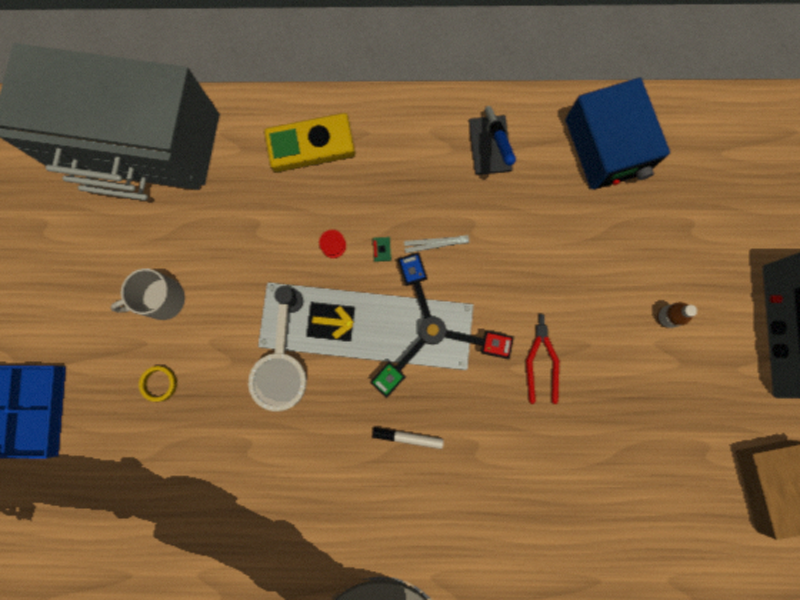

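View pics/scene0.png

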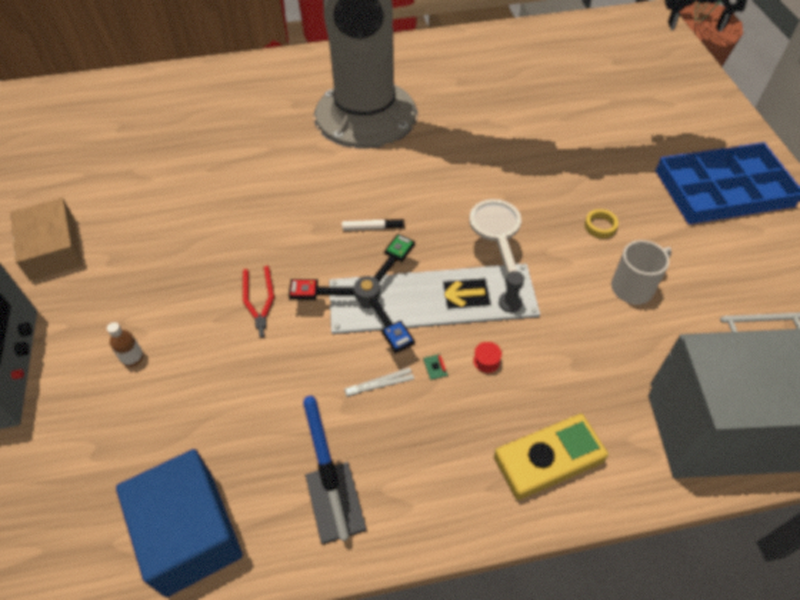

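The top view shows the hub at (432,329), blue board at (411,269), red at (497,344), green at (388,378), pivot post top at (287,294) and lens at (277,382). The scene view agrees: hub (367,289), blue (398,335).

Run:
```python
from h import *
s=1/1.42857
t=ld('top');sc=ld('scene')
P={}
for n,u,v,z in [('hub',432,329,.062),('blue',411,268,.053),('green',388,378,.053),('red',497,344,.053),('pivot',288,294,.088),('lens',277,382,.082),('c1',267,283,.01),('c2',472,303,.01),('c3',467,369,.01),('c4',260,347,.01),('tip',355,322,.01)]:
    P[n]=ray(t,u*s,v*s,z); print(n,P[n].round(4))
for n,u,v,z in [('hub',367,286,.062),('blue',398,335,.053),('green',400,248,.053),('red',303,289,.053),('pivot',514,277,.088),('lens',496,219,.082)]:
    print('scene',n,ray(sc,u*s,v*s,z).round(4))
h=P['hub'][:2];j=(P['c1']+P['c2']+P['c3']+P['c4'])[:2]/4
for n in('blue','green','red'): d=P[n][:2]-h; print(n,np.hypot(*d),np.degrees(np.arctan2(d[1],d[0])))
d=P['tip'][:2]-h; print('tip',np.hypot(*d),np.degrees(np.arctan2(d[1],d[0])))
d=(P['c1']+P['c4']-P['c2']-P['c3'])[:2]; print('jig y dir',np.degrees(np.arctan2(d[1],d[0])),np.hypot(*d)/2, j)
d=P['lens'][:2]-P['pivot'][:2]; print('lens',np.hypot(*d),np.degrees(np.arctan2(d[1],d[0])))
d=P['pivot'][:2]-h; print('pv',np.hypot(*d),np.degrees(np.arctan2(d[1],d[0])))
```

```text
hub [ 0.5447 -0.0878  0.062 ]
blue [ 0.6535 -0.0515  0.053 ]
green [ 0.4606 -0.0122  0.053 ]
red [ 0.5199 -0.2004  0.053 ]
pivot [0.6012 0.1583 0.088 ]
lens [0.4524 0.1734 0.082 ]
c1 [0.6337 0.2127 0.01  ]
c2 [ 0.5975 -0.1626  0.01  ]
c3 [ 0.4782 -0.1521  0.01  ]
c4 [0.5161 0.2212 0.01  ]
tip [0.5621 0.0497 0.01  ]
scene hub [ 0.5462 -0.0849  0.062 ]
scene blue [ 0.6533 -0.0502  0.053 ]
scene green [ 0.4639 -0.0083  0.053 ]
scene red [ 0.5226 -0.1979  0.053 ]
scene pivot [0.5986 0.1678 0.088 ]
scene lens [0.455  0.1781 0.082 ]
blue 0.11478065827465987 18.441031143698684
green 0.11303066295418543 138.0115185363081
red 0.1152257996569038 -102.40693126025317
tip 0.13865152907778822 82.76716414230455
jig y dir 84.35458503290593 0.3762025864065661 [0.5563656  0.02980296]
lens 0.14950560861186346 174.2038760097597
pv 0.2525664114606463 77.07316459530227
```

Request:
{"op": "jog_arm", "data": {"rows": [{"x": -30.5,"y": -24.8,"fingers": 0},{"x": -30.5,"y": -24.8,"fingers": 0},{"x": -30.5,"y": -24.8,"fingers": 0},{"x": -30.5,"y": -24.8,"fingers": 0},{"x": -30.5,"y": -24.8,"fingers": 0},{"x": -30.5,"y": -24.8,"fingers": 0},{"x": -30.5,"y": -24.8,"fingers": 0},{"x": -30.5,"y": -24.8,"fingers": 0}]}}

```text
invalid input
```

Request:
{"op": "jog_arm", "data": {"rows": [{"x": -30.5,"y": -24.8},{"x": -30.5,"y": -24.8},{"x": -30.5,"y": -24.8},{"x": -30.5,"y": -24.8},{"x": -30.5,"y": -24.8},{"x": -30.5,"y": -24.8},{"x": -11.6,"y": -40.9},{"x": -11.6,"y": -40.9}]}}

```text
invalid input
```

Request:
{"op": "jog_arm", "data": {"rows": [{"x": -11.6,"y": -40.9},{"x": -11.6,"y": -40.9},{"x": -11.6,"y": -40.9},{"x": -11.6,"y": -40.9},{"x": -11.6,"y": -40.9},{"x": -11.6,"y": -40.9},{"az": -3.7},{}]}}

```text
invalid input
```

Request:
{"op": "jog_arm", "data": {"rows": [{"fingers": 0,"x": -30.5,"y": -24.8,"z": 0,"ax": 0,"ay": 0,"az": 0},{"fingers": 0,"x": -30.5,"y": -24.8,"z": 0,"ax": 0,"ay": 0,"az": 0},{"fingers": 0,"x": -30.5,"y": -24.8,"z": 0,"ax": 0,"ay": 0,"az": 0},{"fingers": 0,"x": -30.5,"y": -24.8,"z": 0,"ax": 0,"ay": 0,"az": 0},{"fingers": 0,"x": -30.5,"y": -24.8,"z": 0,"ax": 0,"ay": 0,"az": 0},{"fingers": 0,"x": -30.5,"y": -24.8,"z": 0,"ax": 0,"ay": 0,"az": 0},{"fingers": 0,"x": -30.5,"y": -24.8,"z": 0,"ax": 0,"ay": 0,"az": 0},{"fingers": 0,"x": -30.5,"y": -24.8,"z": 0,"ax": 0,"ay": 0,"az": 0}]}}

```text
t: 0.9
eef_pos: [0.3643, 0.3912, 0.231]
tool_rot: [-0.0, 0.136, 0.991, -0.0]
contact_force: [0.5, 0.3, 0.8]
gripper_width: -0.005
grasp_force: 0.0
```

Request:
{"op": "jog_arm", "data": {"rows": [{"fingers": 0,"x": -30.5,"y": -24.8,"z": 0,"ax": 0,"ay": 0,"az": 0},{"fingers": 0,"x": -30.5,"y": -24.8,"z": 0,"ax": 0,"ay": 0,"az": 0},{"fingers": 0,"x": -30.5,"y": -24.8,"z": 0,"ax": 0,"ay": 0,"az": 0},{"fingers": 0,"x": -30.5,"y": -24.8,"z": 0,"ax": 0,"ay": 0,"az": 0},{"fingers": 0,"x": -30.5,"y": -24.8,"z": 0,"ax": 0,"ay": 0,"az": 0},{"fingers": 0,"x": -30.5,"y": -24.8,"z": 0,"ax": 0,"ay": 0,"az": 0},{"fingers": 0,"x": -11.6,"y": -40.9,"z": 0,"ax": 0,"ay": 0,"az": 0},{"fingers": 0,"x": -11.6,"y": -40.9,"z": 0,"ax": 0,"ay": 0,"az": 0}]}}

```text
t: 1.7
eef_pos: [0.5001, 0.1135, 0.2309]
tool_rot: [-0.0, 0.136, 0.991, -0.0]
contact_force: [-0.4, -0.6, -0.5]
gripper_width: 0.001
grasp_force: 0.0
```

Request:
{"op": "jog_arm", "data": {"rows": [{"fingers": 0,"x": -11.6,"y": -40.9,"z": 0,"ax": 0,"ay": 0,"az": 0},{"fingers": 0,"x": -11.6,"y": -40.9,"z": 0,"ax": 0,"ay": 0,"az": 0},{"fingers": 0,"x": -11.6,"y": -40.9,"z": 0,"ax": 0,"ay": 0,"az": 0},{"fingers": 0,"x": -11.6,"y": -40.9,"z": 0,"ax": 0,"ay": 0,"az": 0},{"fingers": 0,"x": -11.6,"y": -40.9,"z": 0,"ax": 0,"ay": 0,"az": 0},{"fingers": 0,"x": -11.6,"y": -40.9,"z": 0,"ax": 0,"ay": 0,"az": 0},{"fingers": 0,"x": 0,"y": 0,"z": 0,"ax": 0,"ay": 0,"az": -3.7},{"fingers": 0,"x": 0,"y": 0,"z": 0,"ax": 0,"ay": 0,"az": 0}]}}

```text
t: 2.5
eef_pos: [0.5001, -0.1412, 0.231]
tool_rot: [-0.0, 0.106, 0.994, -0.0]
contact_force: [0.5, -0.0, -0.5]
gripper_width: -0.001
grasp_force: 0.0
```

Request:
{"op": "jog_arm", "data": {"rows": [{"fingers": 0,"x": 0,"y": 0,"z": 40,"ax": 0,"ay": 0,"az": 0},{"fingers": 0,"x": 0,"y": 0,"z": 40,"ax": 0,"ay": 0,"az": 0},{"fingers": 0,"x": 0,"y": 0,"z": 40,"ax": 0,"ay": 0,"az": 0},{"fingers": 0,"x": 0,"y": 0,"z": 20,"ax": 0,"ay": 0,"az": 0},{"fingers": 0,"x": 0,"y": 0,"z": 20,"ax": 0,"ay": 0,"az": 0},{"fingers": 0,"x": 0,"y": 0,"z": 20,"ax": 0,"ay": 0,"az": 0},{"fingers": 0,"x": 0,"y": 0,"z": 20,"ax": 0,"ay": 0,"az": 0},{"fingers": 0,"x": 0,"y": 0,"z": 2,"ax": 0,"ay": 0,"az": 0}]}}

```text
t: 3.3
eef_pos: [0.499, -0.138, 0.0272]
tool_rot: [-0.002, 0.104, 0.995, 0.0]
contact_force: [-0.1, 0.6, 0.5]
gripper_width: 0.003
grasp_force: 0.0
```

Run:
```python
from h import *
c=cap('scene'); im=c['pixels'][:,:,::-1][130:290,170:400]; cv2.imwrite('pics/s1.png',cv2.resize(im,None,fx=3.4,fy=3.4,interpolation=cv2.INTER_CUBIC))
```

```text
(no output)
```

View pics/s1.png

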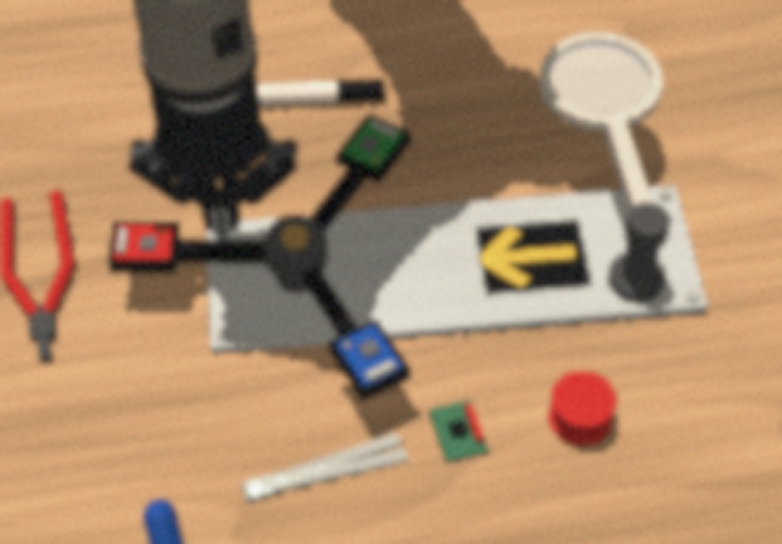

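The closed fingertips stand at crop (220,215), just robot-side of the red bar (220,250), and are clear of everything.

Request:
{"op": "jog_arm", "data": {"rows": [{"fingers": 0,"x": -4,"y": 0,"z": -5,"ax": 0,"ay": 0,"az": 0},{"fingers": 0,"x": -4,"y": 0,"z": 0,"ax": 0,"ay": 0,"az": 0},{"fingers": 0,"x": -3,"y": 0,"z": 0,"ax": 0,"ay": 0,"az": 0},{"fingers": 0,"x": -2,"y": 0,"z": 0,"ax": 0,"ay": 0,"az": 0},{"fingers": 0,"x": -2,"y": 0,"z": 0,"ax": 0,"ay": 0,"az": 0},{"fingers": 0,"x": -3.1,"y": -0.9,"z": 0,"ax": 0,"ay": 0,"az": -3},{"fingers": 0,"x": -3.1,"y": -0.9,"z": 0,"ax": 0,"ay": 0,"az": -3},{"fingers": 0,"x": -3.1,"y": -0.9,"z": 0,"ax": 0,"ay": 0,"az": -3}]}}

```text
t: 4.15
eef_pos: [0.5236, -0.147, 0.0341]
tool_rot: [-0.001, 0.025, 1.0, 0.0]
contact_force: [-1.4, -0.0, 0.3]
gripper_width: -0.004
grasp_force: 0.5
```

Request:
{"op": "jog_arm", "data": {"rows": [{"fingers": 0,"x": -3.1,"y": -0.9,"z": 0,"ax": 0,"ay": 0,"az": -3},{"fingers": 0,"x": -3.1,"y": -0.9,"z": 0,"ax": 0,"ay": 0,"az": -3},{"fingers": 0,"x": -3.1,"y": -0.9,"z": 0,"ax": 0,"ay": 0,"az": -3},{"fingers": 0,"x": -3.1,"y": -0.9,"z": 0,"ax": 0,"ay": 0,"az": -3},{"fingers": 0,"x": -3.1,"y": -0.9,"z": 0,"ax": 0,"ay": 0,"az": -3},{"fingers": 0,"x": -3.1,"y": -0.9,"z": 0,"ax": 0,"ay": 0,"az": -3},{"fingers": 0,"x": -3.1,"y": -0.9,"z": 0,"ax": 0,"ay": 0,"az": -3},{"fingers": 0,"x": -2,"y": -0.6,"z": 0,"ax": 0,"ay": 0,"az": -2}]}}

```text
t: 4.95
eef_pos: [0.5479, -0.1511, 0.0341]
tool_rot: [-0.0, -0.175, 0.985, 0.0]
contact_force: [-1.7, 0.3, -0.8]
gripper_width: -0.003
grasp_force: 0.4
```

Run:
```python
from h import *
c=cap('scene'); im=c['pixels'][:,:,::-1][130:290,170:400]; cv2.imwrite('pics/s2.png',cv2.resize(im,None,fx=3.4,fy=3.4,interpolation=cv2.INTER_CUBIC))
```

```text
(no output)
```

View pics/s2.png

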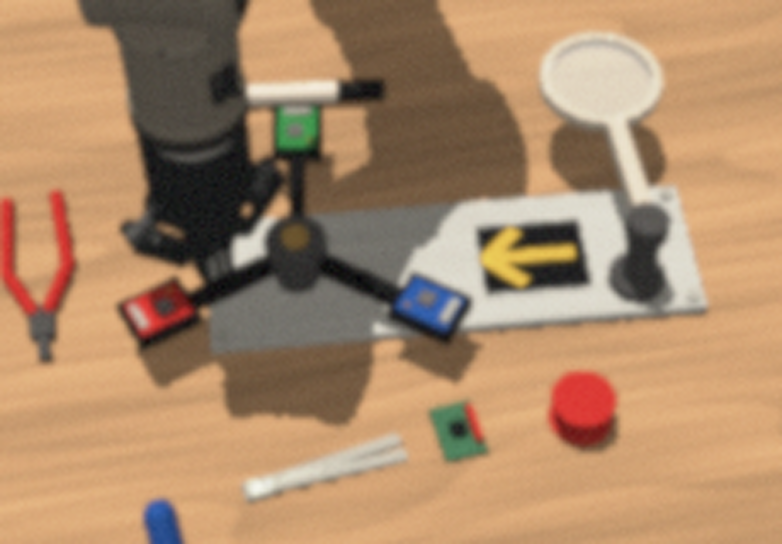

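The holder is turning: blue is now at crop (430,302), red (158,310), green (298,130), with the finger still behind the red bar.

```bash
cat > ang.py <<'E'
from h import *
import sys
c=ld('scene'); a=list(map(float,sys.argv[1:]))
h=np.array([.5455,-.0875])
for k,off in enumerate((0,-120,120)):
    if 2*k+1<len(a):
        p=ray(c,170+a[2*k]/3.4,130+a[2*k+1]/3.4,.053); d=p[:2]-h; print(p.round(4),np.hypot(*d).round(4),(np.degrees(np.arctan2(d[1],d[0]))+off+540)%360-180)
print(bot.get_obs()['eef_pos'])
E
python3 ang.py 430 302 298 130 158 310
```

```text
[0.6169 0.0026 0.053 ] 0.115 51.63194159187242
[ 0.4328 -0.0638  0.053 ] 0.1151 48.11408668963554
[ 0.5834 -0.1939  0.053 ] 0.113 49.582892856697754
[ 0.54838383 -0.15113324  0.0341827 ]
```

Request:
{"op": "jog_arm", "data": {"rows": [{"fingers": 0,"x": -3.1,"y": -0.9,"z": 0,"ax": 0,"ay": 0,"az": -3},{"fingers": 0,"x": -3.1,"y": -0.9,"z": 0,"ax": 0,"ay": 0,"az": -3},{"fingers": 0,"x": -3.1,"y": -0.9,"z": 0,"ax": 0,"ay": 0,"az": -3},{"fingers": 0,"x": -3.1,"y": -0.9,"z": 0,"ax": 0,"ay": 0,"az": -3},{"fingers": 0,"x": -3.1,"y": -0.9,"z": 0,"ax": 0,"ay": 0,"az": -3},{"fingers": 0,"x": -3.1,"y": -0.9,"z": 0,"ax": 0,"ay": 0,"az": -3},{"fingers": 0,"x": -3.1,"y": -0.9,"z": 0,"ax": 0,"ay": 0,"az": -3},{"fingers": 0,"x": -3.1,"y": -0.9,"z": 0,"ax": 0,"ay": 0,"az": -3}]}}

```text
t: 5.8
eef_pos: [0.5726, -0.1449, 0.0341]
tool_rot: [-0.0, -0.375, 0.927, 0.0]
contact_force: [-0.7, -0.6, 0.1]
gripper_width: -0.0
grasp_force: 0.4
```

Request:
{"op": "jog_arm", "data": {"rows": [{"fingers": 0,"x": -3.1,"y": -0.9,"z": 0,"ax": 0,"ay": 0,"az": -3},{"fingers": 0,"x": -2.1,"y": -0.6,"z": 0,"ax": 0,"ay": 0,"az": -2},{"fingers": 0,"x": -2.1,"y": -0.6,"z": 0,"ax": 0,"ay": 0,"az": -2},{"fingers": 0,"x": -1,"y": -0.3,"z": 0,"ax": 0,"ay": 0,"az": -1},{"fingers": 0,"x": -1,"y": -0.3,"z": 0,"ax": 0,"ay": 0,"az": -1},{"fingers": 0,"x": 0,"y": 0,"z": 0,"ax": 0,"ay": 0,"az": 0},{"fingers": 0,"x": 0,"y": 0,"z": 0,"ax": 0,"ay": 0,"az": 0},{"fingers": 0,"x": 0,"y": 0,"z": 0,"ax": 0,"ay": 0,"az": 0}]}}

```text
t: 6.6
eef_pos: [0.5815, -0.1397, 0.0344]
tool_rot: [0.0, -0.446, 0.895, -0.0]
contact_force: [0.9, -0.2, -0.6]
gripper_width: -0.003
grasp_force: 0.1
```

Run:
```python
from h import *
c=cap('scene'); im=c['pixels'][:,:,::-1][130:290,170:400]; cv2.imwrite('pics/s3.png',cv2.resize(im,None,fx=3.4,fy=3.4,interpolation=cv2.INTER_CUBIC))
```

```text
(no output)
```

View pics/s3.png

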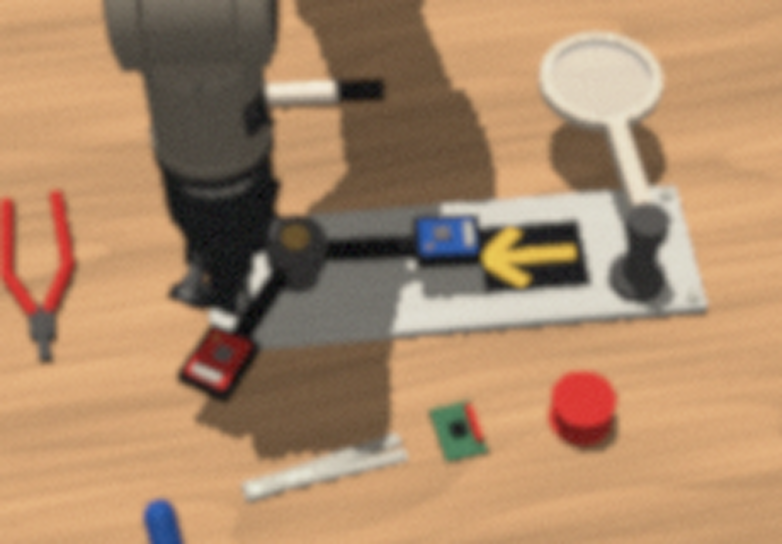

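Blue is at crop (446,237) and red at (219,360); the arrow runs from tail (576,253) to tip (481,257).

```bash
python3 ang.py 446 237
python3 - <<'E'
from h import *
c=ld('scene')
f=lambda u,v,z:ray(c,170+u/3.4,130+v/3.4,z)[:2]
a=f(481,257,.011);b=f(576,253,.011);d=b-a;print('arrow',a,b,np.degrees(np.arctan2(d[1],d[0])))
h=np.array([.5455,-.0875])
for p in(a,b):d=p-h;print(np.hypot(*d),np.degrees(np.arctan2(d[1],d[0])))
d=f(219,360,.053)-h;print(np.degrees(np.arctan2(d[1],d[0]))+120,np.hypot(*d))
a,b=f(676,188,.01),f(707,310,.01);d=a-b;print('end edge',np.degrees(np.arctan2(d[1],d[0]))+270)
E
```

```text
[0.561  0.0276 0.053 ] 0.1161 82.32716931106813
[ 0.58151885 -0.13976073  0.03440109]
arrow [0.55500316 0.05831218] [0.56634535 0.13198038] 81.24728403502225
0.14612153397853245 86.27108113571744
0.22046806497720298 84.5745546377589
82.60185386648672 0.11322186157377741
end edge 443.36545330794115
```

Both board angles give about 82.5° against a target of about 84°, well inside tolerance. Next I back off and rise.

Request:
{"op": "jog_arm", "data": {"rows": [{"fingers": 0,"x": 10,"y": 0,"z": 0,"ax": 0,"ay": 0,"az": 0},{"fingers": 0,"x": 12,"y": 0,"z": 0,"ax": 0,"ay": 0,"az": 0},{"fingers": 0,"x": 0,"y": 0,"z": -20,"ax": 0,"ay": 0,"az": 0},{"fingers": 0,"x": 0,"y": 0,"z": -30,"ax": 0,"ay": 0,"az": 0},{"fingers": 0,"x": 0,"y": 0,"z": -40,"ax": 0,"ay": 0,"az": 0},{"fingers": 0,"x": 0,"y": 0,"z": -40,"ax": 0,"ay": 0,"az": 0},{"fingers": 0,"x": 0,"y": 0,"z": -35,"ax": 0,"ay": 0,"az": 0},{"fingers": 0,"x": 0,"y": 0,"z": 0,"ax": 0,"ay": 0,"az": 0}]}}

```text
t: 7.45
eef_pos: [0.5704, -0.1594, 0.2048]
tool_rot: [0.004, -0.445, 0.895, -0.003]
contact_force: [-0.2, -0.3, 0.0]
gripper_width: -0.001
grasp_force: 0.0
```

Run:
```python
from h import *
o=bot.get_obs();print(np.round(o['q'],2),o['eef_pos'])
q=o['tool_rot'];a=2*np.arctan2(q[2],q[1]);p=np.array(o['eef_pos'][:2])
ex=np.array([np.cos(a),np.sin(a)]);ey=np.array([np.sin(a),-np.cos(a)])
d=np.array([.528,.211])-p;print(np.degrees(a),d@ex*1e3,d@ey*1e3)
```

```text
[ 0.13  0.36  0.04  1.8  -0.02  0.97  2.68] [ 0.57042224 -0.15941787  0.20475182]
232.90561263960805 -269.8751081983127 257.247878503321
```

Request:
{"op": "jog_arm", "data": {"rows": [{"fingers": 0,"x": -33.7,"y": 32.2,"z": 0,"ax": 0,"ay": 0,"az": 0},{"fingers": 0,"x": -33.7,"y": 32.2,"z": 0,"ax": 0,"ay": 0,"az": 0},{"fingers": 0,"x": -33.7,"y": 32.2,"z": 0,"ax": 0,"ay": 0,"az": 0},{"fingers": 0,"x": -33.7,"y": 32.2,"z": 0,"ax": 0,"ay": 0,"az": 0},{"fingers": 0,"x": -33.7,"y": 32.2,"z": 0,"ax": 0,"ay": 0,"az": 0},{"fingers": 0,"x": -33.7,"y": 32.2,"z": 0,"ax": 0,"ay": 0,"az": 0},{"fingers": 0,"x": -33.7,"y": 32.2,"z": 0,"ax": 0,"ay": 0,"az": 0},{"fingers": 0,"x": -33.7,"y": 32.2,"z": 0,"ax": 0,"ay": 0,"az": 0}]}}

```text
t: 8.25
eef_pos: [0.5238, 0.2133, 0.1985]
tool_rot: [-0.001, -0.446, 0.895, -0.0]
contact_force: [0.3, 0.1, -0.2]
gripper_width: -0.003
grasp_force: 0.0
```

Request:
{"op": "jog_arm", "data": {"rows": [{"fingers": 0,"x": 0,"y": 0,"z": 0,"ax": 0,"ay": 0,"az": 8.1},{"fingers": 0,"x": 0,"y": 0,"z": 0,"ax": 0,"ay": 0,"az": 8.1},{"fingers": 0,"x": 0,"y": 0,"z": 0,"ax": 0,"ay": 0,"az": 8.1},{"fingers": 0,"x": 0,"y": 0,"z": 0,"ax": 0,"ay": 0,"az": 8.1},{"fingers": 0,"x": 0,"y": 0,"z": 0,"ax": 0,"ay": 0,"az": 8.1},{"fingers": 0,"x": 0,"y": 0,"z": 0,"ax": 0,"ay": 0,"az": 8.1},{"fingers": 0,"x": 0,"y": 0,"z": 0,"ax": 0,"ay": 0,"az": 8.1},{"fingers": 0,"x": 0,"y": 0,"z": 0,"ax": 0,"ay": 0,"az": 0}]}}

```text
t: 9.05
eef_pos: [0.5242, 0.2117, 0.1984]
tool_rot: [-0.0, 0.033, 0.999, -0.001]
contact_force: [0.1, 0.6, -0.3]
gripper_width: 0.001
grasp_force: 0.0
```

Run:
```python
from h import *
o=bot.get_obs();print(np.round(o['q'],2),o['eef_pos'])
q=o['tool_rot'];print(np.degrees(2*np.arctan2(q[2],q[1])))
c=cap('scene'); im=c['pixels'][:,:,::-1][100:260,170:400]; cv2.imwrite('pics/s4.png',cv2.resize(im,None,fx=3.4,fy=3.4,interpolation=cv2.INTER_CUBIC))
```

```text
[-0.56  0.33  0.08  1.86 -0.03  0.95  1.04] [0.52417614 0.21171854 0.19844811]
176.18278424604313
```

View pics/s4.png

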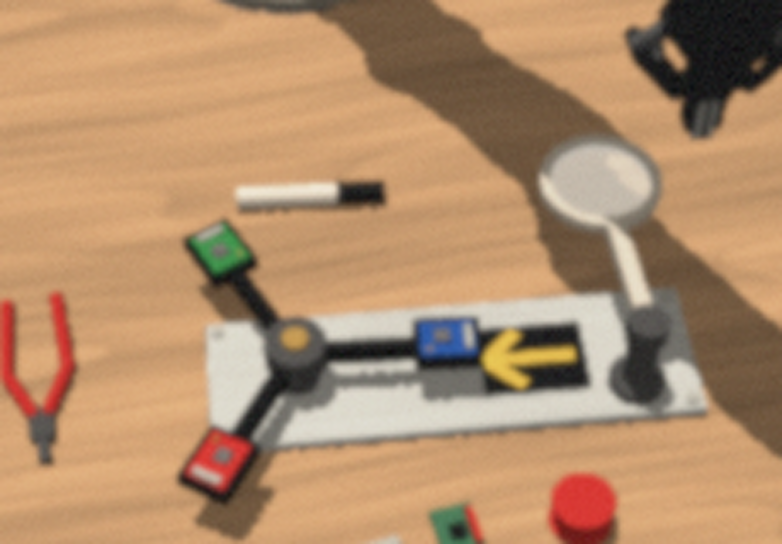

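The view is clear now: blue is in line with the arrow, the lens is parked at crop (600,183), and the fingers are above and left of the arm.

Request:
{"op": "jog_arm", "data": {"rows": [{"fingers": 0,"x": 0,"y": 0,"z": 30,"ax": 0,"ay": 0,"az": 0},{"fingers": 0,"x": 0,"y": 0,"z": 30,"ax": 0,"ay": 0,"az": 0},{"fingers": 0,"x": 0,"y": 0,"z": 30,"ax": 0,"ay": 0,"az": 0},{"fingers": 0,"x": 0,"y": 0,"z": 20,"ax": 0,"ay": 0,"az": 0},{"fingers": 0,"x": 0,"y": 0,"z": 15,"ax": 0,"ay": 0,"az": 0},{"fingers": 0,"x": 0,"y": 0,"z": 9,"ax": 0,"ay": 0,"az": 0},{"fingers": 0,"x": 0,"y": 0,"z": 0,"ax": 0,"ay": 0,"az": 0},{"fingers": 0,"x": 0,"y": 0,"z": 0,"ax": 0,"ay": 0,"az": 0}]}}

```text
t: 9.9
eef_pos: [0.5249, 0.2129, 0.0657]
tool_rot: [0.0, 0.032, 0.999, 0.0]
contact_force: [-0.6, 0.2, 0.8]
gripper_width: 0.0
grasp_force: 0.0
```

Request:
{"op": "jog_arm", "data": {"rows": [{"fingers": 0,"x": 0,"y": -4,"z": 0,"ax": 0,"ay": 0,"az": 0},{"fingers": 0,"x": 0,"y": -4,"z": 0,"ax": 0,"ay": 0,"az": 0},{"fingers": 0,"x": 0,"y": -3,"z": 0,"ax": 0,"ay": 0,"az": 0},{"fingers": 0,"x": 0,"y": -2,"z": 0,"ax": 0,"ay": 0,"az": 0},{"fingers": 0,"x": 0,"y": -2,"z": 0,"ax": 0,"ay": 0,"az": 0},{"fingers": 0,"x": 0,"y": -2,"z": 0,"ax": 0,"ay": 0,"az": 0},{"fingers": 0,"x": 0,"y": -2,"z": 0,"ax": 0,"ay": 0,"az": 0},{"fingers": 0,"x": 0,"y": -2,"z": 0,"ax": 0,"ay": 0,"az": 0}]}}

```text
t: 10.7
eef_pos: [0.5232, 0.192, 0.0653]
tool_rot: [-0.0, 0.032, 0.999, 0.0]
contact_force: [-0.0, 0.5, 0.6]
gripper_width: 0.003
grasp_force: 0.4
```

Request:
{"op": "jog_arm", "data": {"rows": [{"fingers": 0,"x": 1.1,"y": -4,"z": 0,"ax": 0,"ay": 0,"az": -3},{"fingers": 0,"x": 1.1,"y": -4,"z": 0,"ax": 0,"ay": 0,"az": -3},{"fingers": 0,"x": 1.1,"y": -4,"z": 0,"ax": 0,"ay": 0,"az": -3},{"fingers": 0,"x": 1.1,"y": -4,"z": 0,"ax": 0,"ay": 0,"az": -3},{"fingers": 0,"x": 1.1,"y": -4,"z": 0,"ax": 0,"ay": 0,"az": -3},{"fingers": 0,"x": 1.1,"y": -4,"z": 0,"ax": 0,"ay": 0,"az": -3},{"fingers": 0,"x": 1.1,"y": -4,"z": 0,"ax": 0,"ay": 0,"az": -3},{"fingers": 0,"x": 1.1,"y": -4,"z": 0,"ax": 0,"ay": 0,"az": -3}]}}

```text
t: 11.5
eef_pos: [0.5185, 0.1597, 0.0654]
tool_rot: [0.0, -0.178, 0.984, 0.0]
contact_force: [-0.0, 0.9, 0.4]
gripper_width: 0.001
grasp_force: 0.4
```

Run:
```python
from h import *
o=bot.get_obs();print(np.round(o['q'],2),o['eef_pos'])
q=o['tool_rot'];print(np.degrees(2*np.arctan2(q[2],q[1])))
c=cap('scene'); im=c['pixels'][:,:,::-1][100:260,170:400]; cv2.imwrite('pics/s5.png',cv2.resize(im,None,fx=3.4,fy=3.4,interpolation=cv2.INTER_CUBIC))
```

```text
[-0.37  0.48 -0.05  2.    0.04  0.66  1.48] [0.51847081 0.15967946 0.06539864]
200.45480177022444
```

View pics/s5.png

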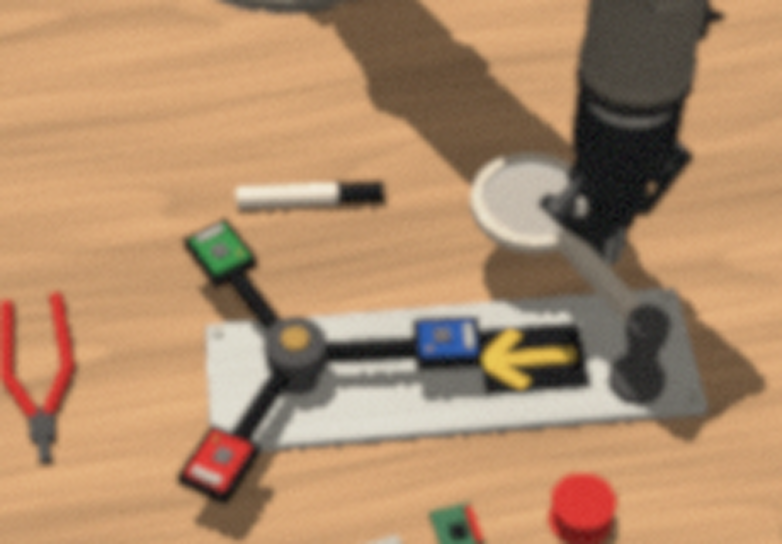

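The lens is swinging over; its centre is at crop (530,200), and the finger touches the arm from behind, at (600,250).

Request:
{"op": "jog_arm", "data": {"rows": [{"fingers": 0,"x": 1.1,"y": -4,"z": 0,"ax": 0,"ay": 0,"az": -3},{"fingers": 0,"x": 1.1,"y": -4,"z": 0,"ax": 0,"ay": 0,"az": -3},{"fingers": 0,"x": 1.1,"y": -4,"z": 0,"ax": 0,"ay": 0,"az": -3},{"fingers": 0,"x": 1.1,"y": -4,"z": 0,"ax": 0,"ay": 0,"az": -3},{"fingers": 0,"x": 1.1,"y": -4,"z": 0,"ax": 0,"ay": 0,"az": -3},{"fingers": 0,"x": 1.1,"y": -4,"z": 0,"ax": 0,"ay": 0,"az": -3},{"fingers": 0,"x": 1.1,"y": -4,"z": 0,"ax": 0,"ay": 0,"az": -3},{"fingers": 0,"x": 1.1,"y": -4,"z": 0,"ax": 0,"ay": 0,"az": -3}]}}

```text
t: 12.35
eef_pos: [0.5271, 0.1279, 0.0653]
tool_rot: [0.0, -0.378, 0.926, 0.0]
contact_force: [0.1, 0.9, 0.4]
gripper_width: -0.003
grasp_force: 0.4
```

Request:
{"op": "jog_arm", "data": {"rows": [{"fingers": 0,"x": 1.1,"y": -4,"z": 0,"ax": 0,"ay": 0,"az": -3},{"fingers": 0,"x": 1.1,"y": -4,"z": 0,"ax": 0,"ay": 0,"az": -3},{"fingers": 0,"x": 1.1,"y": -4,"z": 0,"ax": 0,"ay": 0,"az": -3},{"fingers": 0,"x": 1.1,"y": -4,"z": 0,"ax": 0,"ay": 0,"az": -3},{"fingers": 0,"x": 1.1,"y": -4,"z": 0,"ax": 0,"ay": 0,"az": -3},{"fingers": 0,"x": 0.7,"y": -2.7,"z": 0,"ax": 0,"ay": 0,"az": -2},{"fingers": 0,"x": 0.4,"y": -1.3,"z": 0,"ax": 0,"ay": 0,"az": -1},{"fingers": 0,"x": 0,"y": 0,"z": 0,"ax": 0,"ay": 0,"az": 0}]}}

```text
t: 13.15
eef_pos: [0.5419, 0.1076, 0.0652]
tool_rot: [-0.0, -0.517, 0.856, 0.0]
contact_force: [-0.3, -0.1, 0.3]
gripper_width: 0.0
grasp_force: 0.0
```

Run:
```python
from h import *
o=bot.get_obs();print(np.round(o['q'],2),o['eef_pos'])
q=o['tool_rot'];print(np.degrees(2*np.arctan2(q[2],q[1])))
c=cap('scene'); im=c['pixels'][:,:,::-1][100:260,170:400]; cv2.imwrite('pics/s6.png',cv2.resize(im,None,fx=3.4,fy=3.4,interpolation=cv2.INTER_CUBIC))
```

```text
[-0.13  0.51 -0.23  1.97  0.17  0.69  2.19] [0.54185845 0.10762816 0.065228  ]
242.25650920639245
```

View pics/s6.png

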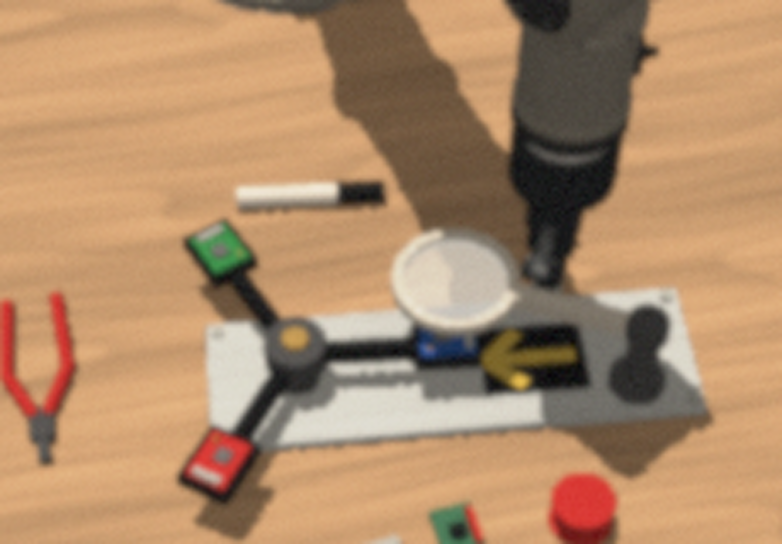

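The lens centre is at crop (456,280) and has not yet reached the blue board at (447,340).

Run:
```python
from h import *
c=ld('scene');f=lambda u,v,z:ray(c,170+u/3.4,100+v/3.4,z)[:2]
L=f(456,281,.079);B=f(447,339,.053);p=np.array([.600,.1665]);print(L,B)
for x in(L,B):d=x-p;print(np.hypot(*d),np.degrees(np.arctan2(d[1],d[0]))%360)
```

```text
[0.52797906 0.04214834] [0.56115623 0.02830835]
0.14370230043819954 239.92179801893587
0.1435471002446079 254.30005604216265
```

Request:
{"op": "jog_arm", "data": {"rows": [{"fingers": 0,"x": 1.1,"y": -4,"z": 0,"ax": 0,"ay": 0,"az": -3},{"fingers": 0,"x": 1.1,"y": -4,"z": 0,"ax": 0,"ay": 0,"az": -3},{"fingers": 0,"x": 1.1,"y": -4,"z": 0,"ax": 0,"ay": 0,"az": -3},{"fingers": 0,"x": 0.7,"y": -2.7,"z": 0,"ax": 0,"ay": 0,"az": -2},{"fingers": 0,"x": 0.5,"y": -2,"z": 0,"ax": 0,"ay": 0,"az": -1.5},{"fingers": 0,"x": 0.4,"y": -1.3,"z": 0,"ax": 0,"ay": 0,"az": -1},{"fingers": 0,"x": 0,"y": 0,"z": 0,"ax": 0,"ay": 0,"az": 0},{"fingers": 0,"x": 0,"y": 0,"z": 0,"ax": 0,"ay": 0,"az": 0}]}}

```text
t: 14.0
eef_pos: [0.5567, 0.0967, 0.0653]
tool_rot: [0.0, -0.614, 0.789, -0.0]
contact_force: [0.3, 0.2, 1.0]
gripper_width: -0.0
grasp_force: 0.0
```

Request:
{"op": "jog_arm", "data": {"rows": [{"fingers": 0,"x": 0,"y": 5,"z": 0,"ax": 0,"ay": 0,"az": 0},{"fingers": 0,"x": 0,"y": 10,"z": 0,"ax": 0,"ay": 0,"az": 0},{"fingers": 0,"x": 0,"y": 15,"z": 0,"ax": 0,"ay": 0,"az": 0},{"fingers": 0,"x": 0,"y": 0,"z": -30,"ax": 0,"ay": 0,"az": 0},{"fingers": 0,"x": 0,"y": 0,"z": -40,"ax": 0,"ay": 0,"az": 0},{"fingers": 0,"x": 0,"y": 0,"z": -40,"ax": 0,"ay": 0,"az": 0},{"fingers": 0,"x": 0,"y": 20,"z": -20,"ax": 0,"ay": 0,"az": 0},{"fingers": 0,"x": 0,"y": 0,"z": 0,"ax": 0,"ay": 0,"az": 0}]}}

```text
t: 14.8
eef_pos: [0.5075, 0.1103, 0.1983]
tool_rot: [0.002, -0.615, 0.788, -0.001]
contact_force: [-0.1, -0.7, -0.2]
gripper_width: 0.0
grasp_force: 0.0
```

Run:
```python
from h import *
c=cap('scene'); im=c['pixels'][:,:,::-1][140:240,220:380]; cv2.imwrite('pics/s7.png',cv2.resize(im,None,fx=5,fy=5,interpolation=cv2.INTER_CUBIC))
```

View pics/s7.png

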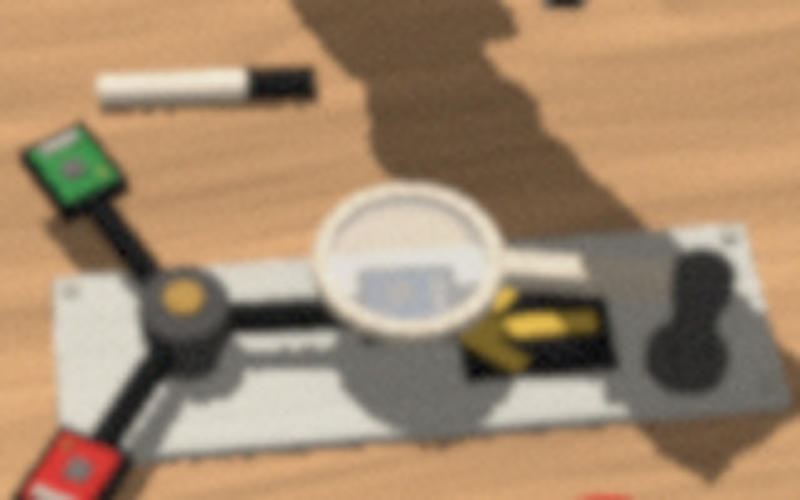

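The lens ring spans crop (314–505, 182–338), so its centre is (409,260). The blue board shows through it at (405,291).

Run:
```python
from h import *
c=ld('scene');f=lambda u,v,z:ray(c,220+u/5,140+v/5,z)[:2]
L=f(409,260,.078);B=f(405,291,.053);p=np.array([.600,.1665]);print(L,B,np.linalg.norm(L-B))
for x in(L,B):d=x-p;print(np.hypot(*d),np.degrees(np.arctan2(d[1],d[0]))%360)
d=B-[.5455,-.0875];print(np.degrees(np.arctan2(d[1],d[0])))
```

```text
[0.55572835 0.02963606] [0.55617116 0.02821848] 0.00148512719894603
0.14384615711736737 252.07506018864498
0.14506117872152452 252.41379448535048
84.73128236264128
```

The lens sits about 2 mm from the board's centre, and the holder is lined up.

```bash
python3 -c "
from station import bot
print(bot.hand_in())"
```

```text
the job is handed in; nothing more can be done
None
```

The blue board's arm points at the yellow arrow to within about 2°, and the lens is centred about 2 mm from the board's centre by the last camera view; the job is handed in, with no verdict shown.

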